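Draw the sagging bolt and hold the tile-case gate ajar

TASK

Lift the tile case's clear lid by its red bar until it rests open on its stop. Then take the red knob of the sagging bolt, lift it so that its hooked nose clears the keeper's bent-up lip while you pull it fully out of the keeper, and swing the gate towards you until its free end stands about 7 cm out. Finish while still holding the spring-loaded gate ajar there, with the bolt still drawn, the lid left open, and the loose tiles and the phone left where they are.

Things in the scene. Friction and masses are not known exactly. Their poses are not given: they have to be found in the camera images.
- case: Plywood tile case fixed to the table, 115 deep x 400 wide x 143 mm high, front towards the robot. Origin: table level, middle of the outer front face; x runs into the case (level), y to the left as the robot sees it, z up. The front is low (70 mm): a dark swinging gate, a fixed plywood panel to the right (-y) of it that carries the keeper. The shut lid covers gate, bolt and keeper.
- lid (a joint): Clear lid in a yellow frame, 127 x 400 mm, 0.3 kg, hinged along the case's back top edge. 0 = shut, 1.7 rad = open, past upright, resting on its stop by its own weight; below about 1.5 rad it falls shut.
- lid_hinge (a point): middle of the lid's hinge axis (the axis is the case's y), at the top of the back wall, 115 mm behind the front face, 144 mm above the table.
- lid_bar (a point): middle of the lid's red lifting bar: round, 12 mm across, 108 mm long along the case's y, standing 43 mm in front of the lid's front edge on two thin arms 50 mm either side of its middle, 20 mm above the lid sheet. Free round it, so it can be pinched from above and rolls in the fingers as the lid turns. Shut: about 164 mm above the table; open: about 315 mm.
- gate (a joint): Dark gate in the case's front, 195 mm long, 60 mm high, 14 mm thick, upright hinge axis at its left (+y) end; 0 = shut; grows as its free (right, -y) end swings out towards the robot (the case's -x), up to 0.9 rad. A closing spring pulls it shut: 0.24 N m when shut, 0.45 N m at 0.35 rad (about 4 N at the knob). Each 0.1 rad moves the free end about 19 mm.
- gate_hinge (a point): top of the gate's hinge axis, 7 mm behind the front face, 140 mm left (+y) of the case's middle, 70 mm above the table.
- gate_free_end (a point): top edge of the gate at its free end (its stile, magenta plate), 195 mm from the hinge axis.
- bolt (a joint): Draw of the barrel bolt that lies along the gate's top: 0 to 3 mm at the start (nose inside the keeper), grows to 0.05 m as it is pulled to the left (+y, towards the gate's hinge). Friction 1 to 2 N. From 0.027 m on the nose is clear of the keeper and the gate can swing.
- barrel (a joint): Lift of the sagging barrel and bolt, which pivot together. 0 = hanging nose-down by 0.06 rad (they fall back there when let go), 0.17 rad = highest. The nose comes over the keeper's lip from about 0.05 rad, that is, with the knob raised 7 mm or more; pulling without lifting jams. Raise the knob 10 mm and keep it there for the whole draw (limit about 14 mm at full draw, 22 mm at draw 0).
- barrel_pivot (a point): the pivot of barrel and bolt on the gate, 25 mm from the gate's hinge axis, 100 mm above the table, 130 mm left of the knob at draw 0 (the pivot axis is the case's x while the gate is shut).
- keeper (a point): top middle of the bent-up lip (79 mm above the table) of the dark steel keeper on the fixed panel. The bolt's turned-down nose hangs behind it, to its right. Two tall cheeks, before and behind the nose (tops 118 mm above the table), keep the gate shut until the bolt is drawn, however high it is lifted.
- bolt_knob (a point): centre of the bolt's red ball knob, 24 mm across, on a thin stem 31 mm above the rod; about 123 mm above the table when hanging. To be pinched from above once the lid is open; nothing stands within 40 mm of it but the 10 mm rod below. The keeper is 45 mm to its right.
- tiles_in_a: stack of five dark square tiles, 45 x 45 x 30 mm, inside the case; bystander, stays where it is. Origin: centre of its underside.
- tiles_in_b: stack of four tiles, 45 x 45 x 24 mm, inside the case; bystander, stays where it is. Origin: centre of its underside.
- tile_pile: pile of tiles 45 x 45 x 36 mm on the table left (+y) of the case; bystander, stays where it is. Origin: centre of its underside.
- loose_tile: one dark tile 45 x 45 x 6 mm on the table; bystander, stays where it is. Origin: centre of its underside.
- phone: phone 148 x 72 x 9 mm lying on the table right (-y) of the case; bystander, stays where it is. Origin: centre of its underside.

How it is judged:
By the outcome, as a careful person would: the job done as asked, in the order asked, and still so for the second after the job is handed in, while the arm keeps its last pose, push and grip.
It also fails if it takes over 48 s, if anything falls off the work surface, if the arm or the gripper's body presses on something with over 40 N, if the wrist force passes 120 N, or if a joint passes its speed limit or range.

ROBOT

A 7-joint arm with a two-finger parallel gripper is mounted at the origin on the work surface. World frame = base frame: x ahead of the robot, y to its left, z up, the work surface at z = 0. Lengths are in m, angles in rad, forces in N, time in s.
With the tool pointing down it reaches from about 0.4 to 0.85 m from the base axis. Payload 4.4 kg.
Tool frame: the origin (TCP) lies midway between the tips of the shut fingers; the grasp point (between the pads) lies 19 mm behind it; x points along the fingers, z is the direction in which the jaws open and shut, and the axes are right-handed (so a half turn about x gives the same grasp; the last joint's range is limited). The gripper opens to 94 mm and grips with 3 to 60 N. Pads are 16 mm wide; open, the fingers measure 119 mm over their backs; the gripper's body (75 mm by 177 mm) begins 78 mm behind the grasp point.
Start: joints at [-1.347, 0.628, 0.038, 1.517, -0.027, 0.996, -0.02], TCP at [0.186, 0.623, 0.175] pointing down, gripper open.
Joint ranges: [-3.06, 3.06], [-0.37, 2.12], [-1.25, 1.32], [0.18, 2.47], [-1.1, 4.24], [0.23, 1.98], [-2.94, 2.94]. Speed limits (rad/s): [2.57, 2.57, 3.14, 3.14, 3.14, 3.14, 3.14].

INTERFACE

Orientations are given as a unit quaternion [w, x, y, z].
In Python, from plant import bot, vision, finder gives the robot as it stands.
- The arm moves only by the tool step_arm, never from a script. Its argument "plan" is a list of rows, each a list of 4 numbers: the shift along the tool's x, y, z in mm, then the turn about the tool's x in degrees. In form: [[dx, dy, dz, yaw], ...]. A call has 1 to 12 rows; each row shifts and turns the pose as measured when the row begins, along the tool's axes as they then stand; what a row does not reach is not made up. A row lasts 1/12 s, in which the tool goes at most 41.7 mm and 7.16 degrees, less where a joint would pass 70% of its speed; a pose out of reach is approached as far as the arm can. A call is refused whole if a number of a shift passes 41.7 or a number of a turn 7.16, either way. A call with a gripper value outside its range is refused whole. "claw" is the finger opening in mm, from 0 to 94, set as the call begins (left out, the last holds). The fingers move at their own pace and stop on an object; the grip force is fixed at half the most. Time passes only in rows, so rows that do not move let the fingers close. It gives the time, the measured TCP pose, the force and the opening at its end, in the units of the state.
- bot.sense(): the state, without advancing time (a new reading comes with each control period).
- vision.read_camera(name): name is "scene" or "side" or "wrist"; returns a dict with "frame" (384x512x3 uint8, red, green, blue), "z_map" (384x512 float32, m along the optical axis (not along the pixel's ray), 0 where there is no reading), "fx", "fy", "cx", "cy" (pixels), "dist" ([k1, k2, p1, p2, k3] as OpenCV has them; the pictures are not rectified), "R" (3x3) and "t" (3): a world point X has camera coordinates R X + t. Camera axes: x right, y down, z forward; pixel columns grow to the right and rows downward; lengths in m; the calibration is good to about 2 mm. A picture is of the moment at which its call begins.
- bot.sign_off(): hands the job in, once; it reports no verdict.
Trained networks look in a picture, given as the dict that the camera call returned (one of the last four; its "shot" number tells which), for a name from the list of things; names that differ only in an ending like _2 or _b are one class to them, and where a whole thing is asked for, a point or a joint stands for the part that bears it (a point fixed in the world has none). Each returns a list of dicts, best first, with "confidence" (0 to 1); they miss things now and then, are a little off and sometimes report something else, mostly with a low value. They report only what shows in the picture. A call takes as long as a camera call.
- finder.spot_in(picture, query): "rect" ([left, top, width, height] in pixels, round what is visible of it).
- finder.trace(picture, query): "pixels" (384x512 bool, what is visible of it) and "rect" ([left, top, width, height] in pixels, round what is visible of it).
- finder.spot_point(picture, query): "position" ([column, row] in pixels: a listed point, or the origin of a listed thing).
The state is a dict: "t": time; "q": joint angles; "dq": joint speeds; "tau": joint torques, N m; "position": TCP position; "tcp_rot": TCP orientation; "wrist_force": force on the tool from outside, world axes, zero at the start; "ft_torque": the same for the moment, N m; "width": opening from 0.0 (shut) to 1.0 (fully open).
Only numpy, scipy, OpenCV 4.12 (cv2) and the standard library are available. Lean on these libraries where they do the work, as an engineer would, in place of code of your own. Each camera call takes 0.05 s, during which the arm holds its last target.

## Working session

There is one attempt and no reset: what is moved stays moved. The work goes in short steps, Python scripts to look and compute and a tool call to move; the robot and the scene stay as the last step left them, time stands still between calls to the robot, and variables do not carry over. Pictures are saved under pics/ and viewed, and the job is handed in when it is done.

Besides the shell and the picture viewer there is one more tool, called after "Call:" as name(argument=value, ...), one argument or row to a line, values as JSON. step_arm: Moves the arm, as the interface text tells. Its arguments: {"type":"object","properties":{"plan":{"type":"array","items":{"type":"array","items":{"type":"number"}}},"claw":{"type":"number"}},"required":["plan"]}

```bash
ls; mkdir -p pics; cat > h.py <<'E'
import numpy as np, cv2
from plant import bot, vision, finder
def K(p): return np.array([[p['fx'],0,p['cx']],[0,p['fy'],p['cy']],[0,0,1.]])
def px2w(p,uv,z=None):
    u,v=uv
    if z is None:
        a=p['z_map'][max(0,int(v)-2):int(v)+3,max(0,int(u)-2):int(u)+3]; a=a[a>0]; z=np.median(a)
    n=cv2.undistortPoints(np.array([[[u,v]]],float),K(p),np.array(p['dist'],float))[0,0]
    c=np.array([n[0]*z,n[1]*z,z]); return np.array(p['R']).T@(c-np.array(p['t']))
def ray(p,uv):
    n=cv2.undistortPoints(np.array([[uv]],float),K(p),np.array(p['dist'],float))[0,0]
    R=np.array(p['R']); return -R.T@np.array(p['t']), R.T@np.array([n[0],n[1],1])
def at_h(p,uv,h):
    o,d=ray(p,uv); return o+d*(h-o[2])/d[2]
def save(p,n): cv2.imwrite(f'pics/{n}.png',cv2.cvtColor(p['frame'],cv2.COLOR_RGB2BGR))
def w2px(p,X):
    r,_=cv2.Rodrigues(np.array(p['R'],float)); return cv2.projectPoints(np.array([X],float),r,np.array(p['t'],float),K(p),np.array(p['dist'],float))[0][0,0]
E
python3 - <<'E'
from h import *
s=bot.sense(); print(s)
for c in ['scene','side']:
    p=vision.read_camera(c); save(p,c+'0')
    for q in ['lid_bar','lid_hinge','bolt_knob','keeper','gate_hinge','gate_free_end','case']:
        for r in finder.spot_point(p,q)[:2]:
            print(c,q,np.round(r['position'],1),round(r['confidence'],2),np.round(px2w(p,r['position']),3))
E
```

```text
pics
{'t': 0.0, 'q': array([-1.34681824,  0.62931121,  0.03843306,  1.51833976, -0.02703395,
        0.99630402, -0.02001445]), 'dq': array([-0.00075465, -0.00026171, -0.0002716 , -0.00073046,  0.00061383,
        0.00022086, -0.0004681 ]), 'tau': array([-4.42735809e-04, -5.49739480e+01,  1.14328757e+00, -1.86635882e+01,
       -5.23143564e-02,  2.36166600e-02,  1.58339308e-04]), 'position': array([0.18548368, 0.62223118, 0.17458567]), 'tcp_rot': array([ 0.56643181, -0.4229489 ,  0.56748288,  0.42217581]), 'wrist_force': array([-0.57998949, -0.24751117,  0.14691485]), 'ft_torque': array([-0.00309696, -0.00537064,  0.00024174]), 'width': 0.9966176812852808}
scene lid_bar [222.1 163. ] 0.67 [ 0.444 -0.063  0.159]
scene lid_hinge [189.9 203.7] 0.81 [ 0.612 -0.089  0.142]
side lid_bar [286.  202.6] 0.57 [ 0.435 -0.073  0.167]
side lid_hinge [334.8 179.8] 0.93 [ 0.6   -0.098  0.15 ]
side bolt_knob [313.1 209.4] 0.73 [ 0.462 -0.124  0.157]
side bolt_knob [394.9 324.6] 0.6 [ 0.418 -0.362  0.009]
side keeper [327.1 230.2] 0.81 [ 0.481 -0.154  0.103]
side gate_hinge [257.1 200.1] 0.78 [0.503 0.059 0.072]
side gate_hinge [299.  245.5] 0.61 [ 0.493 -0.08   0.006]
side gate_free_end [323.1 234. ] 0.86 [ 0.482 -0.145  0.086]
side gate_free_end [218.  230.2] 0.25 [0.412 0.113 0.004]
side case [299.8 247. ] 0.69 [ 0.492 -0.082  0.002]
```

View pics/scene0.png

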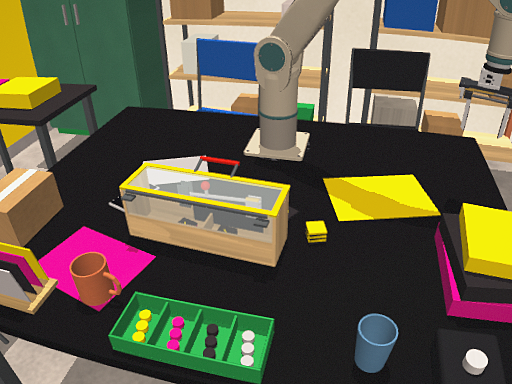

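View pics/side0.png

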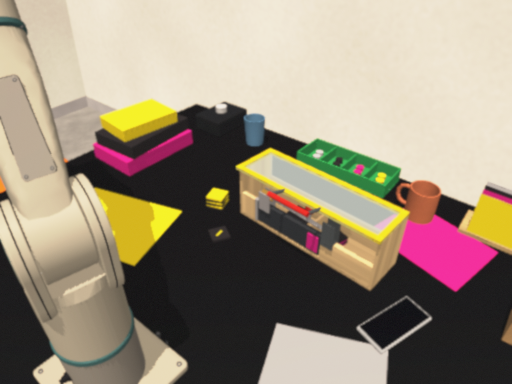

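The scene view shows the case from behind at (200,215), with the lid bar at (220,161). The side view shows its front, with the bar at (290,203), the magenta stile at (313,241) and the phone at (395,323). Next I'll fit the case pose from the yellow lid frame.

```bash
python3 - <<'E'
from h import *
def cloud(p):
    v,u=np.mgrid[0:384,0:512]; z=p['z_map']
    n=cv2.undistortPoints(np.stack([u.ravel(),v.ravel()],1).astype(float)[:,None],K(p),np.array(p['dist'],float))[:,0]
    c=np.c_[n*z.ravel()[:,None],z.ravel()]
    return ((c-np.array(p['t']))@np.array(p['R'])).reshape(384,512,3)
for c in ['scene','side']:
    p=vision.read_camera(c); W=cloud(p); f=p['frame'].astype(int); ok=p['z_map']>0
    reg=ok&(abs(W[...,0]-.53)<.2)&(abs(W[...,1]+.08)<.3)
    y=reg&(f[...,0]>150)&(f[...,1]>130)&(f[...,2]<90)&(W[...,2]>.125)&(W[...,2]<.17)
    P=W[y]; print(c,len(P),np.percentile(P[:,2],[5,50,95]))
    r=cv2.minAreaRect(P[:,:2].astype(np.float32)*1000); print(r); print(cv2.boxPoints(r).round())
    rd=reg&(f[...,0]>150)&(f[...,1]<70)&(f[...,2]<70)&(W[...,2]>.14)
    P=W[rd]; vv,uu=np.nonzero(rd); print('red',len(P)); 
    if len(P):
        print(P.min(0).round(3),P.max(0).round(3),np.median(P,0).round(3),uu.min(),uu.max(),vv.min(),vv.max())
        g=P[P[:,2]>.155]; print(cv2.minAreaRect(g[:,:2].astype(np.float32)*1000),np.median(g,0))
E
```

```text
scene 1510 [0.14808753 0.1501003  0.15181639]
((545.4798583984375, -80.53709411621094), (401.0506591796875, 133.3489227294922), 85.97809600830078)
[[ 465. -276.]
 [ 598. -285.]
 [ 626.  115.]
 [ 493.  124.]]
red 153
[ 0.434 -0.126  0.159] [ 0.45  -0.018  0.171] [ 0.443 -0.071  0.166] 200 239 156 164
((441.5264892578125, -72.11273193359375), (108.2261962890625, 11.335351943969727), 86.41374206542969) [ 0.44278375 -0.07129849  0.16599243]
side 1864 [0.14612267 0.15087364 0.15279433]
((542.06640625, -81.42112731933594), (403.3216247558594, 134.01104736328125), 85.62584686279297)
[[ 460. -277.]
 [ 593. -288.]
 [ 624.  115.]
 [ 491.  125.]]
red 207
[ 0.427 -0.128  0.161] [ 0.444 -0.024  0.171] [ 0.434 -0.081  0.168] 268 308 192 216
((435.3373107910156, -76.05170440673828), (104.3636474609375, 14.526762008666992), 88.48738098144531) [ 0.43373373 -0.08110438  0.16752815]
```

```bash
cat >> h.py <<'E'
from scipy.spatial.transform import Rotation as Ro
YAW=-0.073; O=np.array([0.4925,-0.0772,0.])
XD=np.array([np.cos(YAW),np.sin(YAW),0]); YD=np.array([-np.sin(YAW),np.cos(YAW),0])
def cw(x,y,z): return O+XD*x+YD*y+np.array([0,0,z])
def wc(P): d=np.array(P)-O; return np.array([d@XD,d@YD,d[2]])
def tool():
    s=bot.sense(); q=s['tcp_rot']; return s,Ro.from_quat([q[1],q[2],q[3],q[0]]).as_matrix()
def goto(grasp,zdir=None):
    "print tool shift so the grasp pt arrives at world grasp; zdir: wanted jaw dir"
    s,R=tool(); tcp=s['position']; g=np.array(grasp)+R[:,0]*.019
    zd=None
    out=R.T@(g-tcp)*1000
    if zdir is not None:
        zz=R.T@zdir; a=np.degrees(np.arctan2(-zz[1],zz[2])); zd=(a+90)%180-90
    print('pos',tcp.round(4),'F',s['wrist_force'].round(1),'w',round(s['width'],3),'t',s['t'],'shift',out.round(1),'yaw',None if zd is None else round(zd,1))
    return out
E
python3 - <<'E'
from h import *
s,R=tool(); print(R.round(3))
b=cw(-.055,0,.164); print(b)
goto(b+[0,0,.1],XD)
E
```

```text
[[-0.    -0.958  0.286]
 [ 0.     0.286  0.958]
 [-1.     0.    -0.   ]]
[ 0.43764648 -0.07318857  0.164     ]
pos [0.1857 0.6229 0.1755] F [0.5 0.7 0.7] w 0.998 t 0.9 shift [ -69.5 -440.4 -595. ] yaw 77.6
```

Call:
step_arm(
  plan=[
    [-8, 0, 0, 7.1],
    [-8, 0, 0, 7.1],
    [-8, 0, 0, 7.1],
    [-8, 0, 0, 7.1],
    [-8, 0, 0, 7.1],
    [-8, 0, 0, 7.1],
    [-8, 0, 0, 7.1],
    [-8, 0, 0, 7.1],
    [-8, 0, 0, 7.1],
    [-8, 0, 0, 7.1],
    [0, 0, 0, 7.1],
  ],
  claw=60,
)

```text
t: 1.82
position: [0.185, 0.6222, 0.2587]
tcp_rot: [0.705, 0.034, 0.707, -0.035]
wrist_force: [-0.6, 0.8, 1.0]
width: 0.642
```

```bash
python3 - <<'E'
from h import *
s,R=tool(); print(R.round(3),s['q'].round(2))
b=cw(-.055,0,.164)
goto(b+[0,0,.08],XD)
E
```

```text
[[-0.003  0.099  0.995]
 [-0.001  0.995 -0.099]
 [-1.    -0.001 -0.003]] [-1.56  0.59  0.43  1.41 -0.25  1.2  -1.21]
pos [0.185  0.6222 0.2587] F [-0.6  0.8  1. ] w 0.642 t 1.8167 shift [  33.8 -667.1  320. ] yaw -1.5
```

Call:
step_arm(
  plan=[
    [0, -25, 25, 0],
    [0, -25, 25, 0],
    [0, -25, 25, 0],
    [0, -25, 25, 0],
    [0, -25, 25, 0],
    [0, -25, 25, 0],
    [0, -25, 25, 0],
    [0, -25, 25, 0],
    [0, -25, 25, 0],
    [0, -30, 20, 0],
    [0, -30, 20, 0],
    [0, -30, 20, 0],
  ],
)

```text
t: 2.82
position: [0.4405, 0.2783, 0.2562]
tcp_rot: [0.705, 0.031, 0.708, -0.026]
wrist_force: [0.5, 0.1, -0.1]
width: 0.642
```

```bash
python3 - <<'E'
from h import *
s,R=tool(); print(R.round(3),s['q'].round(2))
b=cw(-.055,0,.164)
goto(b+[0,0,.08],XD)
E
```

```text
[[-0.003  0.081  0.997]
 [ 0.008  0.997 -0.081]
 [-1.     0.007 -0.004]] [-0.95  0.38  0.49  1.77 -0.22  1.03 -0.47]
pos [0.4405 0.2783 0.2562] F [ 0.5  0.1 -0.1] w 0.642 t 2.8167 shift [  28.4 -350.7   25.8] yaw -0.5
```

Call:
step_arm(
  plan=[
    [0, -33, 2, 0],
    [0, -33, 2, 0],
    [0, -33, 2, 0],
    [0, -33, 2, 0],
    [0, -33, 2, 0],
    [0, -33, 2, 0],
    [0, -33, 2, 0],
    [0, -33, 2, 0],
    [0, -33, 2, 0],
    [0, -33, 2, 0],
    [0, -20, 2, 0],
    [0, 0, 0, 0],
  ],
  claw=50,
)

```text
t: 3.82
position: [0.4353, -0.0971, 0.2565]
tcp_rot: [0.71, 0.036, 0.703, -0.03]
wrist_force: [-0.1, -0.1, -0.1]
width: 0.531
```

```bash
python3 - <<'E'
from h import *
s,R=tool(); print(R.round(3),s['q'].round(2))
b=cw(-.055,0,.164)
goto(b,XD)
p=vision.read_camera('wrist'); save(p,'w1'); 
for r in finder.spot_point(p,'lid_bar')[:2]: print(r['position'],r['confidence'],px2w(p,r['position']),at_h(p,r['position'],.164))
print(w2px(p,b))
E
```

```text
[[ 0.01   0.093  0.996]
 [ 0.008  0.996 -0.093]
 [-1.     0.009  0.009]] [-0.33  0.27  0.63  1.96 -0.2   0.97  0.31]
pos [ 0.4353 -0.0971  0.2565] F [-0.1 -0.1 -0.1] w 0.531 t 3.8167 shift [111.7  23.2  -0.7] yaw -1.2
[255.8, 167.3] 0.95 [ 0.43792451 -0.07271743  0.16999568] [ 0.43785069 -0.07382996  0.164     ]
[255.57167227 166.76962154]
```

View pics/w1.png

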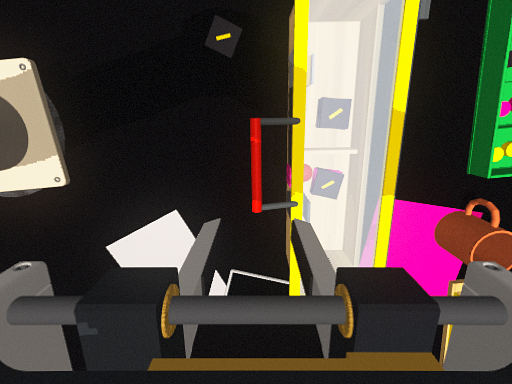

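The wrist view shows the red bar centred at (256,167), which is where my model predicted it. Descending.

Call:
step_arm(
  plan=[
    [10, 12, 0, -1.2],
    [20, 12, 0, 0],
    [20, 0, 0, 0],
    [20, 0, 0, 0],
    [20, 0, 0, 0],
    [12, 0, 0, 0],
    [6, 0, 0, 0],
    [0, 0, 0, 0],
  ],
  claw=36,
)

```text
t: 4.58
position: [0.4414, -0.0495, 0.1446]
tcp_rot: [0.711, 0.022, 0.703, -0.009]
wrist_force: [0.3, -0.1, -0.3]
width: 0.383
```

```bash
python3 - <<'E'
from h import *
b=cw(-.055,0,.164)
goto(b,XD)
E
```

```text
pos [ 0.4414 -0.0495  0.1446] F [ 0.3 -0.1 -0.3] w 0.383 t 4.5833 shift [ -0.9 -23.4  -2.5] yaw 1.7
```

Call:
step_arm(
  plan=[
    [0, -10, -2, 1],
    [0, -8, 0, 0],
    [0, 0, 0, 0],
    [0, 0, 0, 0],
  ],
)

```text
t: 4.92
position: [0.4399, -0.0672, 0.1459]
tcp_rot: [0.712, 0.028, 0.702, -0.014]
wrist_force: [0.2, 0.3, 0.1]
width: 0.383
```

```bash
python3 - <<'E'
from h import *
b=cw(-.055,0,.164)
goto(b,XD)
E
```

```text
pos [ 0.4399 -0.0672  0.1459] F [0.2 0.3 0.1] w 0.383 t 4.9167 shift [ 0.8 -5.8 -1.6] yaw 0.8
```

Call:
step_arm(
  plan=[
    [0, 0, 0, 0],
    [0, 0, 0, 0],
    [0, 0, 0, 0],
    [0, 0, 0, 0],
    [0, 0, 0, 0],
  ],
  claw=0,
)

```text
t: 5.33
position: [0.4412, -0.0678, 0.1476]
tcp_rot: [0.713, 0.029, 0.701, -0.014]
wrist_force: [0.1, 0.5, -0.4]
width: 0.064
```

```bash
python3 - <<'E'
from h import *
s,R=tool(); print(s['width']*94, s['wrist_force'], wc(s['position']-R[:,0]*.019))
r=.1712; a0=np.arctan2(20,170)
for k in range(0,13):
    t=a0+1.7*k/12
    print(k, np.round([115-1000*r*np.cos(t),144+1000*r*np.sin(t)],1))
E
```

```text
6.019231601746814 [ 0.07712857  0.49607174 -0.43785869] [-0.05215487  0.00517469  0.16663941]
0 [-55. 164.]
1 [-50.5 187.8]
2 [-42.7 210.7]
3 [-31.7 232.3]
4 [-17.7 252.2]
5 [ -1.1 269.8]
6 [ 17.8 284.9]
7 [ 38.7 297.3]
8 [ 61.1 306.5]
9 [ 84.6 312.5]
10 [108.7 315.1]
11 [132.9 314.3]
12 [156.7 310. ]
```

Call:
step_arm(
  plan=[
    [0, 0, 0, 0],
    [0, 0, 0, 0],
  ],
)

```text
t: 5.5
position: [0.4412, -0.0677, 0.1477]
tcp_rot: [0.713, 0.029, 0.701, -0.014]
wrist_force: [-0.0, -0.4, 0.5]
width: 0.005
```

```bash
python3 - <<'E'
from h import *
s,R=tool(); print(s['width']*94, s['wrist_force'], s['position'])
p=vision.read_camera('side'); save(p,'s2')
p=vision.read_camera('wrist'); save(p,'w2')
E
```

```text
0.5144140595229014 [-0.02497488 -0.43721403  0.51212545] [ 0.44120698 -0.06769089  0.14765873]
```

View pics/w2.png

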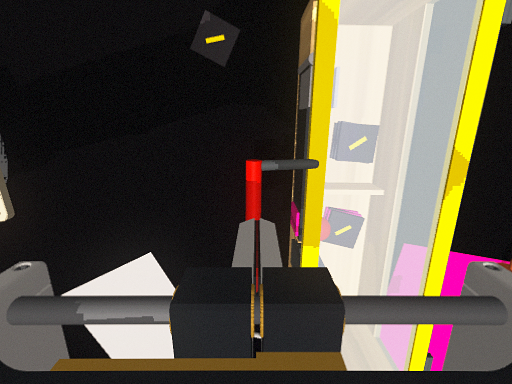

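View pics/s2.png

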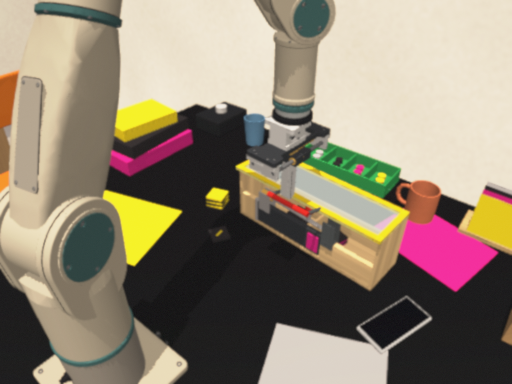

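```bash
python3 - <<'E'
from h import *
a=cv2.imread('pics/s2.png')[120:270,220:420]; cv2.imwrite('pics/s2z.png',cv2.resize(a,None,fx=4,fy=4,interpolation=2))
p=vision.read_camera('side')
s,R=tool(); print(w2px(p,s['position']),w2px(p,s['position']-R[:,0]*.019))
q=vision.read_camera('wrist'); print(w2px(q,s['position']),w2px(q,s['position']-R[:,0]*.019), w2px(q,cw(-.055,0,.164)),w2px(q,cw(-.055,-.054,.164)))
f=q['frame'].astype(int); m=(f[...,0]>150)&(f[...,1]<70)&(f[...,2]<70); v,u=np.nonzero(m); print(u.min(),u.max(),v.min(),v.max())
for r in range(160,222,10):
    k=np.nonzero(m[r])[0]
    if len(k): print(r,k.min(),k.max(),px2w(q,(k.mean(),r)),wc(px2w(q,(k.mean(),r))))
E
```

```text
[285.19565378 207.35601019] [285.64236931 200.4251521 ]
[255.94494177 214.81840624] [255.86483082 223.74965905] [252.13629145 228.77896981] [251.60004425 288.56731344]
246 505 161 291
170 246 260 [ 0.44137508 -0.02527777  0.17006987] [-0.05477571  0.04805514  0.17006987]
180 247 260 [ 0.44126877 -0.03262221  0.17018528] [-0.05434608  0.04072251  0.17018528]
190 247 260 [ 0.44079497 -0.04007725  0.17032245] [-0.05427487  0.03325277  0.17032245]
200 247 260 [ 0.44030524 -0.04781947  0.16997607] [-0.05419862  0.02549545  0.16997607]
210 246 260 [ 0.43943527 -0.05561493  0.1699418 ] [-0.05449771  0.01765729  0.1699418 ]
220 247 247 [ 0.43487869 -0.05922918  0.18050226] [-0.05877856  0.01372034  0.18050226]
```

View pics/s2z.png

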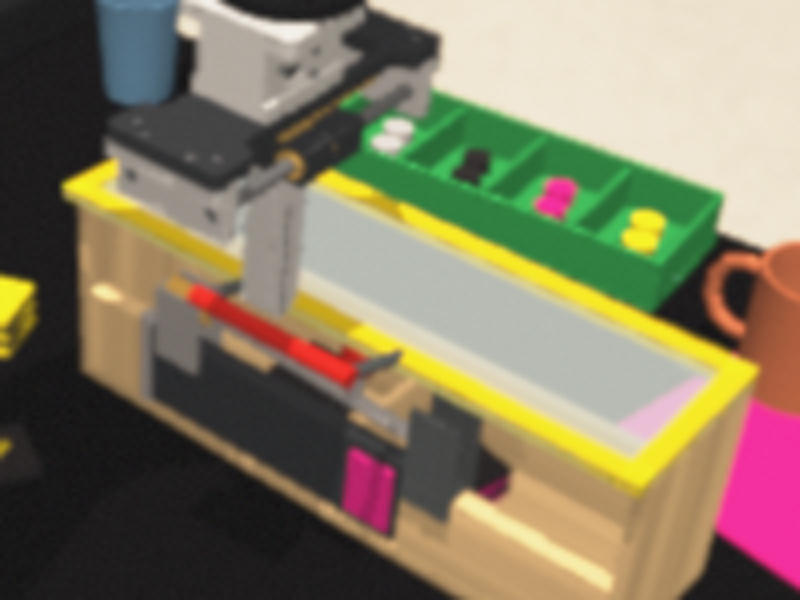

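```bash
python3 - <<'E'
from h import *
q=vision.read_camera('wrist'); save(q,'w3')
a=q['frame'][150:300,190:330]; cv2.imwrite('pics/w3z.png',cv2.cvtColor(cv2.resize(a,None,fx=5,fy=4,interpolation=0),cv2.COLOR_RGB2BGR)[:600])
for c in (243,250,262,270):
  for r in range(214,262,6):
    print(c,r,q['z_map'][r,c].round(3),px2w(q,(c,r),q['z_map'][r,c]).round(4))
p=vision.read_camera('side')
for c,r in [(288,195),(286,180),(290,190),(285,205),(285,208),(287,197)]: print('side',c,r,px2w(p,(c,r),p['z_map'][r,c]).round(4))
E
```

```text
243 214 0.379 [ 0.4216 -0.1187  0.001 ]
243 220 0.382 [ 4.209e-01 -1.281e-01  1.000e-04]
243 226 0.177 [ 0.4325 -0.0583  0.1935]
243 232 0.169 [ 0.4328 -0.0588  0.2022]
243 238 0.161 [ 0.4331 -0.059   0.2109]
243 244 0.152 [ 0.4334 -0.0588  0.2194]
243 250 0.0 [0.443  0.0092 0.3588]
243 256 0.141 [ 0.4337 -0.0599  0.2314]
250 214 0.199 [ 0.437  -0.0584  0.1706]
250 220 0.188 [ 0.4371 -0.0588  0.1819]
250 226 0.177 [ 0.4372 -0.0587  0.1935]
250 232 0.169 [ 0.4372 -0.0592  0.2021]
250 238 0.161 [ 0.4372 -0.0596  0.2101]
250 244 0.153 [ 0.4373 -0.0594  0.2187]
250 250 0.148 [ 0.4373 -0.0601  0.2246]
250 256 0.142 [ 0.4374 -0.0604  0.2308]
262 214 0.38 [ 4.486e-01 -1.209e-01 -2.000e-04]
262 220 0.188 [ 0.4455 -0.0592  0.1826]
262 226 0.178 [ 0.4452 -0.0595  0.1926]
262 232 0.169 [ 0.4448 -0.0596  0.2024]
262 238 0.162 [ 0.4445 -0.0602  0.2099]
262 244 0.153 [ 0.4442 -0.0596  0.2192]
262 250 0.147 [ 0.444  -0.0605  0.2248]
262 256 0.141 [ 0.4437 -0.0603  0.2319]
270 214 0.382 [ 0.4601 -0.1221 -0.0013]
270 220 0.383 [ 4.596e-01 -1.307e-01  2.000e-04]
270 226 0.178 [ 0.4505 -0.0598  0.193 ]
270 232 0.169 [ 0.4499 -0.0598  0.2027]
270 238 0.161 [ 0.4493 -0.0602  0.2107]
270 244 0.154 [ 0.4489 -0.0605  0.2181]
270 250 0.148 [ 0.4484 -0.0609  0.2245]
270 256 0.141 [ 0.448  -0.0605  0.2319]
side 288 195 [ 0.4318 -0.0792  0.1911]
side 286 180 [ 0.4268 -0.0756  0.2294]
side 290 190 [ 0.4373 -0.0798  0.201 ]
side 285 205 [ 0.4314 -0.0734  0.1626]
side 285 208 [0.5898 0.0318 0.0074]
side 287 197 [ 0.4278 -0.0797  0.1885]
```

View pics/w3z.png

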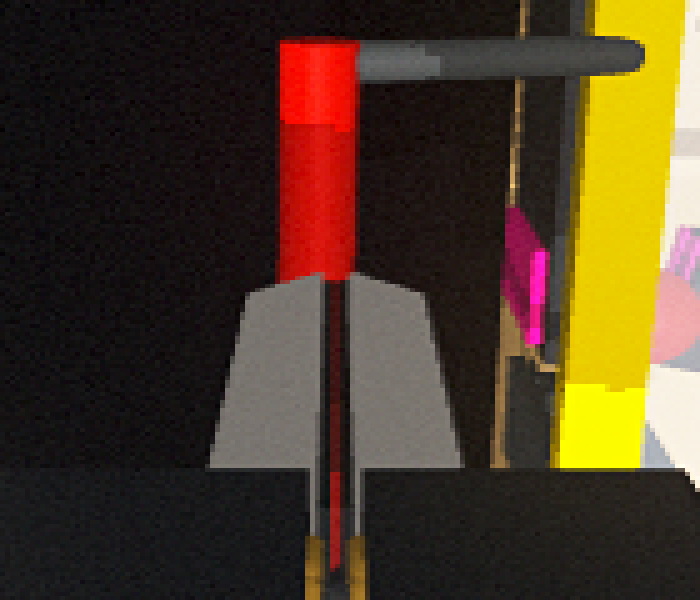

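```bash
python3 - <<'E'
from h import *
q=vision.read_camera('wrist')
for c in (200,253,230,310):
  for r in range(214,384,10):
    z=q['z_map'][r,c]
    if 0<z<.25: print(c,r,z.round(3),px2w(q,(c,r),z).round(4))
p=vision.read_camera('scene'); save(p,'sc3')
a=p['frame'][60:260,130:350]; cv2.imwrite('pics/sc3z.png',cv2.cvtColor(cv2.resize(a,None,fx=3,fy=3,interpolation=2),cv2.COLOR_RGB2BGR))
s,R=tool(); print(w2px(p,s['position']))
E
```

```text
200 274 0.084 [ 0.4236 -0.0364  0.2844]
200 284 0.078 [ 0.4248 -0.0361  0.2903]
200 294 0.074 [ 0.4256 -0.0363  0.2948]
200 304 0.07 [ 0.4263 -0.0368  0.2984]
200 314 0.07 [ 0.4263 -0.0388  0.2996]
200 324 0.07 [ 0.4259 -0.042   0.2995]
200 334 0.072 [ 0.4253 -0.0457  0.2989]
200 344 0.072 [ 0.4253 -0.048   0.3   ]
200 354 0.073 [ 0.4248 -0.0517  0.2995]
200 364 0.069 [ 0.4256 -0.051   0.3033]
200 374 0.062 [ 0.4271 -0.0475  0.3093]
253 214 0.199 [ 0.4393 -0.0586  0.1706]
253 224 0.182 [ 0.4392 -0.0593  0.1887]
253 234 0.166 [ 0.4391 -0.0594  0.205 ]
253 244 0.153 [ 0.4391 -0.0595  0.2188]
253 254 0.142 [ 0.439  -0.0599  0.2299]
253 264 0.133 [ 0.4389 -0.0602  0.2395]
253 274 0.127 [ 0.4388 -0.0618  0.246 ]
253 284 0.082 [ 0.4401 -0.0396  0.2869]
253 294 0.078 [ 0.4401 -0.0401  0.291 ]
253 304 0.075 [ 0.4401 -0.0406  0.2948]
253 314 0.074 [ 0.4399 -0.0431  0.2957]
253 324 0.075 [ 0.4397 -0.046   0.2962]
253 334 0.077 [ 0.4394 -0.0501  0.2954]
253 364 0.069 [ 0.4393 -0.0519  0.3035]
253 374 0.063 [ 0.4395 -0.0487  0.3091]
230 274 0.084 [ 0.433  -0.0375  0.2839]
230 284 0.078 [ 0.4335 
[... 379 characters left out ...]
 214 0.22 [ 0.4859 -0.0684  0.1521]
310 224 0.221 [ 0.4856 -0.0769  0.1529]
310 234 0.224 [ 0.4856 -0.086   0.1527]
310 244 0.227 [ 0.4856 -0.0954  0.1522]
310 254 0.23 [ 0.4857 -0.1053  0.1515]
310 264 0.231 [ 0.4854 -0.1143  0.1525]
310 274 0.083 [ 0.4581 -0.0384  0.2851]
310 284 0.078 [ 0.4569 -0.038   0.2909]
310 294 0.074 [ 0.4561 -0.0384  0.295 ]
310 304 0.069 [ 0.4551 -0.0379  0.2996]
310 314 0.07 [ 0.4551 -0.0411  0.2994]
310 324 0.071 [ 0.455  -0.0438  0.2999]
310 334 0.071 [ 0.4549 -0.0468  0.3002]
310 344 0.073 [ 0.4551 -0.0511  0.2992]
310 354 0.072 [ 0.4547 -0.0528  0.3007]
310 364 0.07 [ 0.4542 -0.0533  0.3033]
310 374 0.063 [ 0.4529 -0.0491  0.3097]
[220.93356541 166.18502776]
```

View pics/sc3z.png

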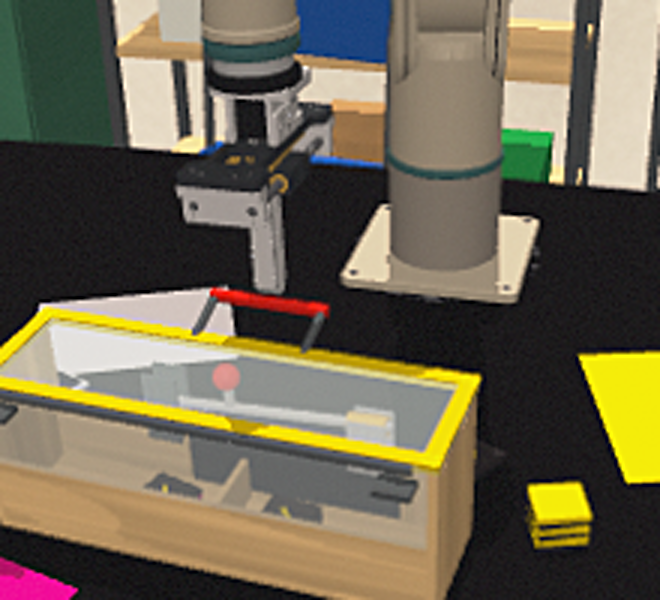

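The scene and wrist views agree that the fingertips end at z≈0.180, above the bar, while the reported TCP is 0.148. So the real fingers are about 32 mm shorter than the stated TCP. I'll correct for that: open, go down about 35 mm and grip again.

Call:
step_arm(
  plan=[
    [0, 0, 0, 0],
    [0, -3, -1, 0.5],
    [0, 0, 0, 0],
    [0, 0, 0, 0],
    [0, 0, 0, 0],
    [0, 0, 0, 0],
  ],
  claw=36,
)

```text
t: 6.4
position: [0.4399, -0.0712, 0.1476]
tcp_rot: [0.713, 0.032, 0.7, -0.018]
wrist_force: [0.2, 0.6, -0.4]
width: 0.372
```

Call:
step_arm(
  plan=[
    [10, 0, 0, 0],
    [10, 0, 0, 0],
    [8, 0, 0, 0],
    [5, 0, 0, 0],
    [0, 0, 0, 0],
  ],
)

```text
t: 6.82
position: [0.4415, -0.0704, 0.1136]
tcp_rot: [0.713, 0.032, 0.7, -0.017]
wrist_force: [-0.7, -0.5, -0.2]
width: 0.385
```

```bash
sed -i 's/R\[:,0\]\*.019/R[:,0]*.051/' h.py; python3 - <<'E'
from h import *
goto(cw(-.055,0,.164),XD)
q=vision.read_camera('wrist'); save(q,'w4')
E
```

```text
pos [ 0.4415 -0.0704  0.1136] F [-0.7 -0.5 -0.2] w 0.385 t 6.8167 shift [ 0.5 -1.9 -2.7] yaw 0.2
```

View pics/w4.png

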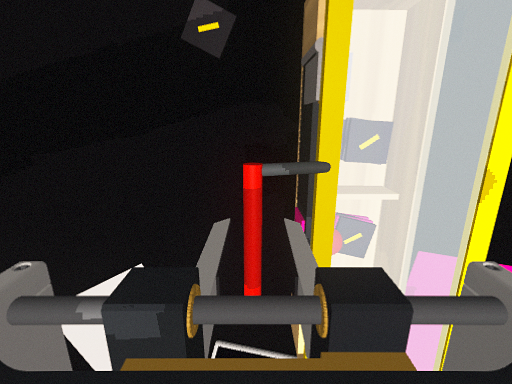

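The fingers now straddle the bar, which runs at u≈252 between them (tips at 222 and 292). Closing.

Call:
step_arm(
  plan=[
    [0, 0, -2, 0],
    [0, 0, 0, 0],
    [0, 0, 0, 0],
    [0, 0, 0, 0],
    [0, 0, 0, 0],
    [0, 0, 0, 0],
  ],
  claw=0,
)

```text
t: 7.37
position: [0.4386, -0.0705, 0.1147]
tcp_rot: [0.713, 0.033, 0.7, -0.017]
wrist_force: [1.1, -0.3, -1.8]
width: 0.115
```

```bash
python3 - <<'E'
from h import *
s,R=tool(); print(s['width']*94, s['wrist_force'], s['position'],wc(s['position']-R[:,0]*.051))
E
```

```text
10.78503166930167 [ 1.05554019 -0.27744732 -1.80368163] [ 0.43860358 -0.07051667  0.11474129] [-0.05517036  0.00161213  0.16572045]
```

Call:
step_arm(
  plan=[
    [-12, 0, 2, 0],
    [-12, 0, 3, 0],
    [-12, 0, 4, 0],
    [-11, 0, 4, 0],
    [-11, 0, 5, 0],
    [-11, 0, 6, 0],
    [-10, 0, 7, 0],
    [-10, 0, 7, 0],
  ],
)

```text
t: 8.03
position: [0.4753, -0.0734, 0.2056]
tcp_rot: [0.712, 0.033, 0.701, -0.018]
wrist_force: [4.5, 0.1, -7.2]
width: 0.117
```

```bash
cat >> h.py <<'E'
def lid():
    s,R=tool(); g=wc(s['position']-R[:,0]*.051); d=g-np.array([.115,0,.144])
    print('w',round(s['width']*94,1),'F',s['wrist_force'].round(1),'g',g.round(4),'r',np.hypot(d[0],d[2]).round(4),'ang',np.arctan2(d[2],-d[0]).round(3)-.117,'t',s['t'],R[:,2].round(2))
E
python3 -c "
from h import *
lid()"
```

```text
w 11.0 F [ 4.5  0.1 -7.2] g [-0.0182  0.0015  0.2566] r 0.1744 ang 0.585 t 8.0333 [ 1.   -0.07  0.02]
```

Call:
step_arm(
  plan=[
    [-8, 0, 8, 0],
    [-7, 0, 9, 0],
    [-7, 0, 9, 0],
    [-6, 0, 10, 0],
    [-6, 0, 10, 0],
    [-5, 0, 11, 0],
    [-5, 0, 11, 0],
    [-4, 0, 11, 0],
    [-3, 0, 12, 0],
  ],
)

```text
t: 8.78
position: [0.5468, -0.0786, 0.2593]
tcp_rot: [0.698, 0.037, 0.715, -0.015]
wrist_force: [-6.5, 1.4, 11.1]
width: 0.115
```

```bash
python3 -c "
from h import *
lid()"
```

```text
w 10.8 F [-6.5  1.4 11.1] g [0.0556 0.001  0.3102] r 0.1765 ang 1.111 t 8.7833 [ 1.   -0.07 -0.03]
```

Call:
step_arm(
  plan=[
    [-2, 0, 11, 0],
    [-2, 0, 12, 0],
    [-1, 0, 12, 0],
    [0, 0, 12, 0],
    [0, 0, 12, 0],
    [1, 0, 12, 0],
    [2, 0, 12, 0],
  ],
)

```text
t: 9.37
position: [0.6285, -0.0848, 0.2661]
tcp_rot: [0.696, 0.038, 0.717, -0.013]
wrist_force: [-1.1, -0.7, 2.9]
width: 0.118
```

```bash
python3 -c "
from h import *
lid()"
```

```text
w 11.1 F [-1.1 -0.7  2.9] g [0.1378 0.0006 0.3171] r 0.1746 ang 1.585 t 9.3667 [ 1.   -0.07 -0.03]
```

Call:
step_arm(
  plan=[
    [2, 0, 9, 0],
    [3, 0, 9, 0],
    [1, 0, 4, 0],
    [0, 0, 0, 0],
  ],
)

```text
t: 9.7
position: [0.6463, -0.0863, 0.2617]
tcp_rot: [0.692, 0.038, 0.721, -0.013]
wrist_force: [1.7, -0.2, -0.6]
width: 0.116
```

```bash
python3 -c "
from h import *
lid()"
```

```text
w 10.9 F [ 1.7 -0.2 -0.6] g [0.1562 0.0004 0.3126] r 0.1736 ang 1.694 t 9.7 [ 1.   -0.07 -0.04]
```

Call:
step_arm(
  plan=[
    [0, 0, 2, 0],
    [0, 0, 0, 0],
    [0, 0, 0, 0],
    [0, 0, 0, 0],
    [0, 0, 0, 0],
  ],
  claw=40,
)

```text
t: 10.12
position: [0.6499, -0.086, 0.2613]
tcp_rot: [0.693, 0.038, 0.72, -0.013]
wrist_force: [0.2, 0.3, 0.8]
width: 0.415
```

Call:
step_arm(
  plan=[
    [-10, 0, 0, 0],
    [-20, 0, 0, 0],
    [-25, 0, 0, 0],
    [-25, 0, 0, 0],
    [-15, 0, 0, 0],
    [0, 0, 0, 0],
  ],
)

```text
t: 10.62
position: [0.6532, -0.0893, 0.362]
tcp_rot: [0.692, 0.038, 0.721, -0.013]
wrist_force: [-0.1, 0.8, -0.3]
width: 0.425
```

```bash
python3 - <<'E'
from h import *
lid()
p=vision.read_camera('side'); save(p,'s5')
for q in ['bolt_knob','keeper','gate_hinge','gate_free_end','barrel_pivot','lid_bar','lid_hinge']:
    for r in finder.spot_point(p,q)[:1]:
        P=px2w(p,r['position']); print(q,np.round(r['position'],1),round(r['confidence'],2),P.round(4),wc(P).round(4))
E
```

```text
w 40.0 F [-0.1  0.8 -0.3] g [ 0.1632 -0.002   0.4129] r 0.2732 ang 1.631 t 10.6167 [ 1.   -0.07 -0.04]
bolt_knob [310.6 209.9] 0.64 [ 0.4911 -0.1024  0.1274] [ 0.0004 -0.0252  0.1274]
keeper [326.6 231. ] 0.62 [ 0.4825 -0.1522  0.0986] [-0.0045 -0.0756  0.0986]
gate_hinge [256.4 201.4] 0.79 [0.5013 0.0601 0.068 ] [-0.0012  0.1375  0.068 ]
gate_free_end [321.6 235.9] 0.65 [ 0.4818 -0.1421  0.0792] [-0.006  -0.0655  0.0792]
barrel_pivot [268.3 193.1] 0.66 [0.5049 0.0261 0.1071] [0.0049 0.1039 0.1071]
lid_bar [349.9 110.7] 0.68 [ 0.6448 -0.0915  0.3091] [ 0.153  -0.0031  0.3091]
lid_hinge [334.2 180.8] 0.8 [ 0.6021 -0.0961  0.1444] [ 0.1107 -0.0109  0.1444]
```

View pics/s5.png

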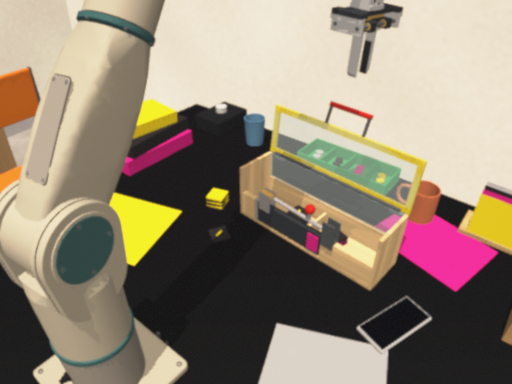

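Call:
step_arm(
  plan=[
    [0, -5, -30, 0],
    [0, -5, -30, 0],
    [0, 0, -30, 0],
    [0, 0, -30, 0],
    [0, 0, -20, 0],
    [0, 0, 0, 0],
  ],
)

```text
t: 11.52
position: [0.5034, -0.0877, 0.3565]
tcp_rot: [0.685, 0.038, 0.727, -0.012]
wrist_force: [0.7, -1.0, 0.1]
width: 0.426
```

```bash
python3 - <<'E'
from h import *
lid()
p=vision.read_camera('wrist'); save(p,'w6')
for q in ['bolt_knob','keeper','gate_free_end','barrel_pivot']:
    for r in finder.spot_point(p,q)[:1]:
        P=px2w(p,r['position']); print(q,np.round(r['position'],1),round(r['confidence'],2),P.round(4),wc(P).round(4),wc(at_h(p,r['position'],.123)).round(4))
p=vision.read_camera('scene'); save(p,'sc6')
for q in ['bolt_knob','keeper','gate_free_end']:
    for r in finder.spot_point(p,q)[:1]:
        P=px2w(p,r['position']); print(q,np.round(r['position'],1),round(r['confidence'],2),P.round(4),wc(P).round(4))
goto(cw(.007,-.018,.16),XD)
E
```

```text
w 40.0 F [ 0.7 -1.   0.1] g [ 0.0147 -0.0114  0.4074] r 0.2818 ang 1.09 t 11.5167 [ 1.   -0.07 -0.06]
bolt_knob [262.  169.9] 0.61 [ 0.4991 -0.0872  0.1312] [ 0.0073 -0.0095  0.1312] [ 0.007  -0.0109  0.123 ]
keeper [264.3 195.4] 0.6 [ 0.4983 -0.1415  0.0929] [ 0.0105 -0.0637  0.0929] [ 0.0114 -0.0555  0.123 ]
gate_free_end [263.  188.6] 0.7 [ 0.4968 -0.1279  0.0949] [ 0.008  -0.0503  0.0949] [ 0.009  -0.0435  0.123 ]
barrel_pivot [264.3  93.5] 0.94 [0.5097 0.0344 0.1092] [0.009  0.1126 0.1092] [0.0094 0.1111 0.123 ]
pos [ 0.5076 -0.0877  0.3555] F [ 0.2 -0.1 -0.2] w 0.427 t 11.9667 shift [246.3 -14.9   2.8] yaw 0.2
```

View pics/w6.png

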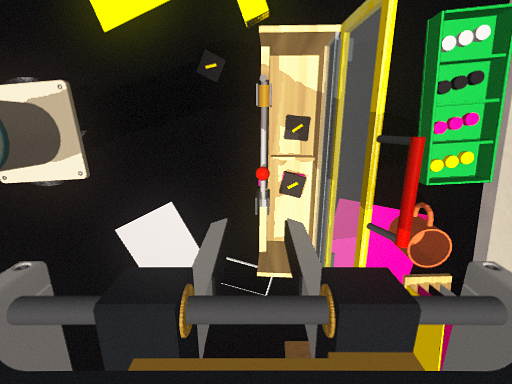

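```bash
cat >> h.py <<'E'
def knob(cam='wrist',h=.127,name=None):
    p=vision.read_camera(cam)
    if name: save(p,name)
    f=p['frame'].astype(int); m=((f[...,0]>120)&(f[...,1]<80)&(f[...,2]<80)).astype(np.uint8)
    n,l,st,ce=cv2.connectedComponentsWithStats(m)
    for i in range(1,n):
        if st[i,4]>25: 
            u,v=ce[i]; z=p['z_map'][l==i]; z=z[z>0]
            P=px2w(p,(u,v),np.median(z)+.008) if len(z) else np.zeros(3)
            print(cam,'red',ce[i].round(1),st[i].tolist(),'ctr',P.round(4),'case',wc(P).round(4))
E
python3 - <<'E'
from h import *
knob(); knob('side')
E
```

```text
wrist red [462. 119.] [460, 114, 6, 11, 27] ctr [ 0.8941 -0.0309  0.003 ] case [0.3972 0.0755 0.003 ]
wrist red [405.4 197.3] [387, 137, 35, 117, 1672] ctr [ 0.652  -0.0934  0.306 ] case [ 0.1602 -0.0045  0.306 ]
wrist red [259.5 173. ] [253, 166, 14, 15, 154] ctr [ 0.4985 -0.094   0.1235] case [ 0.0072 -0.0163  0.1235]
wrist red [419.8 206. ] [413, 203, 13, 10, 44] ctr [ 0.8097 -0.1939  0.0393] case [ 0.3249 -0.0932  0.0393]
wrist red [431.  244.9] [408, 231, 39, 31, 687] ctr [ 0.8361 -0.2776  0.0435] case [ 0.3573 -0.1748  0.0435]
side red [351.4 110.4] [331, 103, 41, 17, 134] ctr [ 0.6496 -0.0929  0.3087] case [ 0.1578 -0.0042  0.3087]
side red [309.5 209.2] [304, 205, 11, 10, 80] ctr [ 0.4974 -0.0959  0.1222] case [ 0.0062 -0.0183  0.1222]
```

```bash
python3 - <<'E'
from h import *
goto(cw(.007,-.017,.170),XD)
E
```

```text
pos [ 0.5073 -0.0877  0.3556] F [-0.3 -0.3  0.7] w 0.427 t 12.0667 shift [236.5 -13.6   2.4] yaw 0.2
```

Call:
step_arm(
  plan=[
    [20, -3, 0, 0],
    [30, -3, 0, 0],
    [30, -3, 0, 0],
    [30, 0, 0, 0],
    [30, 0, 0, 0],
    [30, 0, 0, 0],
    [30, 0, 0, 0],
    [15, 0, 0, 0],
    [0, 0, 0, 0],
  ],
  claw=54,
)

```text
t: 12.82
position: [0.4999, -0.091, 0.1335]
tcp_rot: [0.689, 0.035, 0.724, -0.013]
wrist_force: [-0.6, 0.3, 0.6]
width: 0.574
```

```bash
python3 - <<'E'
from h import *
goto(cw(.007,-.017,.125),XD)
knob(name='w7')
s,R=tool();print(R.round(3))
E
```

```text
pos [ 0.4999 -0.091   0.1335] F [-0.6  0.3  0.6] w 0.574 t 12.8167 shift [59.5 -4.  -1. ] yaw 0.2
wrist red [255.4 214.2] [243, 201, 26, 27, 564] ctr [ 0.4987 -0.0938  0.1237] case [ 0.0074 -0.0161  0.1237]
[[-0.047  0.069  0.997]
 [ 0.033  0.997 -0.067]
 [-0.998  0.03  -0.049]]
```

View pics/w7.png

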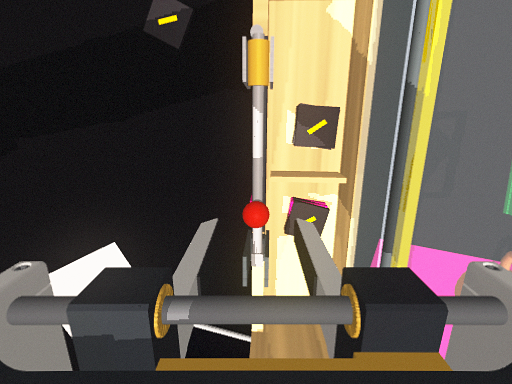

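The knob at (255,214) is centred between the fingertips (207 and 305), so I'll go straight down onto it.

Call:
step_arm(
  plan=[
    [14, -2, 0, 0],
    [14, -1, 0, 0],
    [14, 0, 0, 0],
    [9, 0, 0, 0],
    [4, 0, 0, 0],
    [0, 0, 0, 0],
  ],
)

```text
t: 13.37
position: [0.506, -0.0947, 0.0844]
tcp_rot: [0.695, 0.034, 0.718, -0.013]
wrist_force: [-0.6, 0.0, 0.1]
width: 0.576
```

```bash
python3 - <<'E'
from h import *
goto(cw(.007,-.017,.125),XD)
knob('side',name='s8')
a=cv2.imread('pics/s8.png')[130:280,220:420]; cv2.imwrite('pics/s8z.png',cv2.resize(a,None,fx=4,fy=4,interpolation=2))
E
```

```text
pos [ 0.506  -0.0947  0.0844] F [-0.6  0.   0.1] w 0.576 t 13.3667 shift [10.7  0.7 -9.2] yaw 0.3
side red [359.6 113.2] [348, 108, 24, 12, 82] ctr [ 0.6496 -0.1134  0.308 ] case [ 0.1594 -0.0247  0.308 ]
side red [311.9 209.3] [310, 205, 5, 9, 35] ctr [ 0.5007 -0.1002  0.1222] case [ 0.0099 -0.0224  0.1222]
```

View pics/s8z.png

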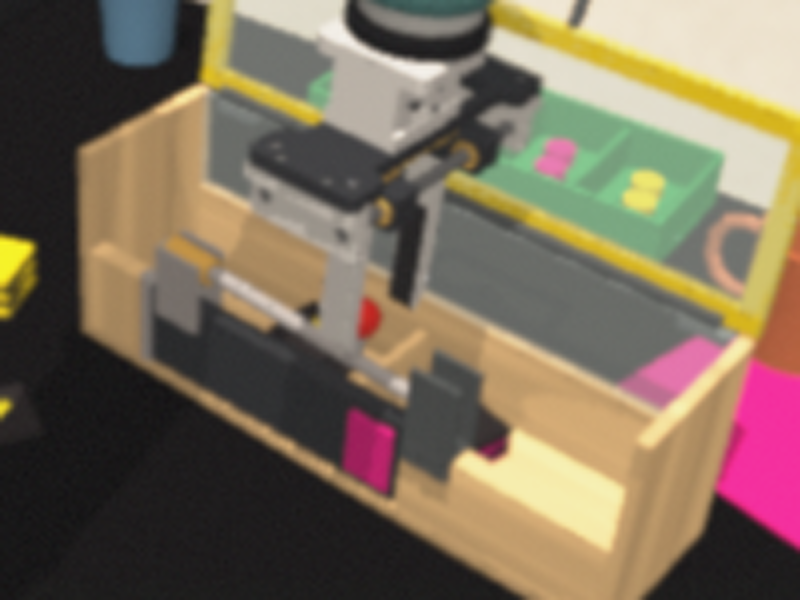

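Call:
step_arm(
  plan=[
    [3, 0, -5, 0],
    [5, 0, -4, 0],
    [2, 0, 0, 0],
    [0, 0, 0, 0],
  ],
)

```text
t: 13.75
position: [0.4981, -0.0943, 0.0768]
tcp_rot: [0.697, 0.034, 0.717, -0.014]
wrist_force: [1.0, 0.4, -0.6]
width: 0.576
```

```bash
python3 - <<'E'
from h import *
goto(cw(.007,-.017,.125),XD)
E
```

```text
pos [ 0.4981 -0.0943  0.0768] F [ 1.   0.4 -0.6] w 0.576 t 13.75 shift [ 2.9  1.  -1.3] yaw 0.3
```

Call:
step_arm(
  plan=[
    [3, 0, -1, 0],
    [0, 0, 0, 0],
    [0, 0, 0, 0],
    [0, 0, 0, 0],
    [0, 0, 0, 0],
    [0, 0, 0, 0],
    [0, 0, 0, 0],
  ],
  claw=10,
)

```text
t: 14.33
position: [0.4971, -0.0941, 0.0739]
tcp_rot: [0.697, 0.034, 0.716, -0.014]
wrist_force: [-0.0, 0.7, 0.2]
width: 0.238
```

```bash
python3 - <<'E'
from h import *
lid()
knob('wrist',name='w9')
E
```

```text
w 22.3 F [-0.   0.7  0.2] g [ 0.0073 -0.018   0.1249] r 0.1094 ang -0.293 t 14.3333 [ 1.   -0.07 -0.03]
wrist red [256.2 239.7] [240, 222, 34, 36, 1008] ctr [ 0.4989 -0.0938  0.124 ] case [ 0.0076 -0.0161  0.124 ]
```

View pics/w9.png

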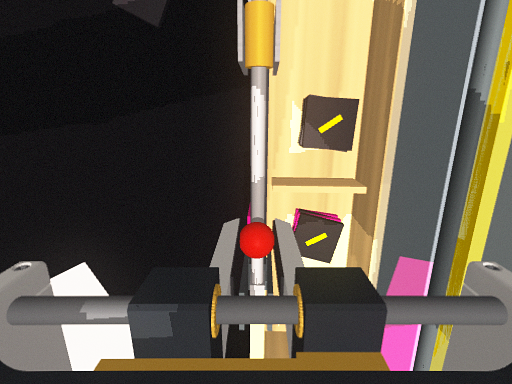

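The knob at (256,240) is in the fingers, with the opening stopped at 22 mm. Lifting.

Call:
step_arm(
  plan=[
    [-4, 0, 0, 0],
    [-4, 0, 0, 0],
    [-3, 0, 0, 0],
    [0, 0, 0, 0],
  ],
)

```text
t: 14.72
position: [0.4971, -0.0917, 0.0854]
tcp_rot: [0.696, 0.035, 0.717, -0.012]
wrist_force: [-0.2, 0.0, -1.7]
width: 0.236
```

```bash
python3 - <<'E'
from h import *
lid()
knob('wrist',name='w10')
s,R=tool(); print(R.round(3), (R.T@YD).round(3))
E
```

```text
w 22.2 F [-0.2  0.  -1.7] g [ 0.0073 -0.0157  0.1363] r 0.108 ang -0.188 t 14.7167 [ 1.   -0.07 -0.03]
wrist red [256.3 239.5] [240, 222, 34, 36, 1007] ctr [ 0.499  -0.0915  0.1349] case [ 0.0076 -0.0138  0.1349]
[[-0.029  0.066  0.997]
 [ 0.033  0.997 -0.065]
 [-0.999  0.031 -0.031]] [0.031 0.999 0.007]
```

Call:
step_arm(
  plan=[
    [0, 4, 0, 0],
    [0, 6, 0, 0],
    [0.5, 6, 0, 0],
    [0, 6, 0, 0],
    [0.5, 6, 0, 0],
    [0, 0, 0, 0],
  ],
)

```text
t: 15.27
position: [0.4988, -0.0652, 0.0851]
tcp_rot: [0.696, 0.034, 0.717, -0.015]
wrist_force: [0.0, 1.1, -2.7]
width: 0.239
```

```bash
python3 - <<'E'
from h import *
lid()
knob('wrist',name='w11')
E
```

```text
w 22.5 F [ 0.   1.1 -2.7] g [0.007  0.0111 0.1361] r 0.1083 ang -0.19 t 15.2667 [ 1.   -0.07 -0.03]
wrist red [256.6 239.5] [240, 222, 34, 36, 1000] ctr [ 0.5009 -0.0648  0.1348] case [0.0075 0.013  0.1348]
```

Call:
step_arm(
  plan=[
    [0, 6, 0, 0],
    [0.5, 6, 0, 0],
    [0, 3, 0, 0],
    [0, 0, 0, 0],
  ],
)

```text
t: 15.65
position: [0.5001, -0.0494, 0.085]
tcp_rot: [0.696, 0.033, 0.717, -0.015]
wrist_force: [-0.9, -1.1, -1.3]
width: 0.241
```

```bash
python3 - <<'E'
from h import *
lid()
knob('wrist',name='w12')
E
```

```text
w 22.7 F [-0.9 -1.1 -1.3] g [0.007  0.027  0.1359] r 0.1083 ang -0.192 t 15.65 [ 1.   -0.07 -0.03]
wrist red [256.6 239.6] [240, 222, 34, 36, 1006] ctr [ 0.5021 -0.049   0.1345] case [0.0075 0.0288 0.1345]
```

View pics/w12.png

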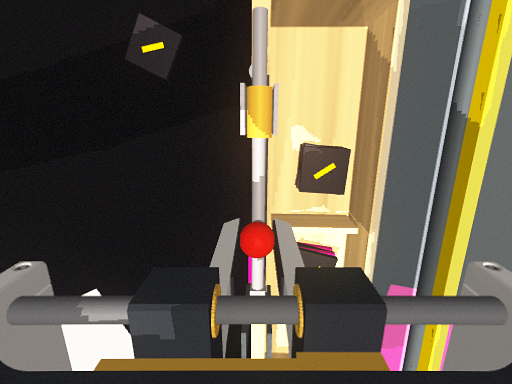

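Call:
step_arm(
  plan=[
    [0, 0, -4, 2],
    [0.2, 0.2, -6, 3],
    [0.2, 0.3, -6, 3],
    [0.2, 0.3, -6, 3],
    [0, 0, 0, 0],
  ],
)

```text
t: 16.12
position: [0.4791, -0.0456, 0.0854]
tcp_rot: [0.691, 0.105, 0.71, -0.088]
wrist_force: [0.7, 0.4, -2.1]
width: 0.239
```

```bash
cat >> h.py <<'E'
def gate():
    s,R=tool(); g=wc(s['position']-R[:,0]*.051); d=g-np.array([.007,.1385,0]); 
    print('w',round(s['width']*94,1),'F',s['wrist_force'].round(1),'g',g.round(4),'r',np.hypot(d[0],d[1]).round(4),'gate',np.arctan2(-d[0],-d[1]).round(3),'toolyaw',np.arctan2(*(R[:2,2][::-1])).round(3)-YAW,'t',s['t'])
E
python3 - <<'E'
from h import *
gate()
knob('wrist',name='w13')
E
```

```text
w 22.5 F [ 0.7  0.4 -2.1] g [-0.0144  0.0293  0.1364] r 0.1113 gate 0.193 toolyaw -0.2 t 16.1167
wrist red [258.3 239.5] [241, 222, 34, 36, 987] ctr [ 0.4825 -0.0455  0.1351] case [-0.0123  0.0309  0.1351]
```

View pics/w13.png

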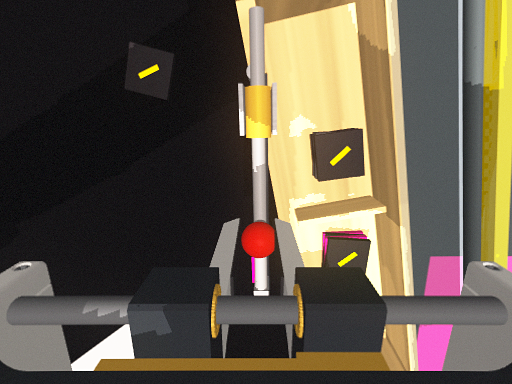

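Call:
step_arm(
  plan=[
    [0.2, 0.3, -5, 3],
    [0.2, 0.3, -6, 3],
    [0.2, 0.3, -6, 3],
    [0, 0.2, -3, 1.5],
    [0, 0, 0, 0],
  ],
)

```text
t: 16.58
position: [0.4666, -0.041, 0.0867]
tcp_rot: [0.682, 0.167, 0.695, -0.154]
wrist_force: [1.8, -0.9, -1.9]
width: 0.241
```

```bash
python3 - <<'E'
from h import *
gate()
knob('wrist',name='w14')
p=vision.read_camera('side'); save(p,'s14')
for q in ['gate_free_end','gate_hinge','keeper','barrel_pivot']:
    for r in finder.spot_point(p,q)[:1]:
        P=px2w(p,r['position']); print(q,np.round(r['position'],1),round(r['confidence'],2),wc(P).round(4), wc(at_h(p,r['position'],.07)).round(4))
for th in (0,.2,.366,.4):
    print(th,w2px(p,cw(.007-.195*np.sin(th),.14-.195*np.cos(th),.07)).round(1))
a=cv2.imread('pics/s14.png')[130:280,220:420]; cv2.imwrite('pics/s14z.png',cv2.resize(a,None,fx=4,fy=4,interpolation=2))
E
```

```text
w 22.7 F [ 1.8 -0.9 -1.9] g [-0.0277  0.0332  0.1377] r 0.1109 gate 0.319 toolyaw -0.386 t 16.5833
wrist red [258.9 238.8] [242, 221, 34, 37, 976] ctr [ 0.4703 -0.0407  0.1363] case [-0.0248  0.0348  0.1363]
gate_free_end [304.6 247.4] 0.56 [-0.0458 -0.0501  0.0618] [-0.0531 -0.0549  0.07  ]
gate_hinge [257.6 197.7] 0.73 [-0.0083  0.127   0.0887] [0.0103 0.1442 0.07  ]
keeper [325.8 232.2] 0.67 [-0.0046 -0.074   0.0943] [ 0.02   -0.0597  0.07  ]
barrel_pivot [264.5 195.5] 0.82 [-0.0077  0.105   0.1061] [0.0294 0.1378 0.07  ]
0 [320.8 234. ]
0.2 [309.1 241.7]
0.366 [297.2 246.9]
0.4 [294.6 247.8]
```

View pics/s14z.png

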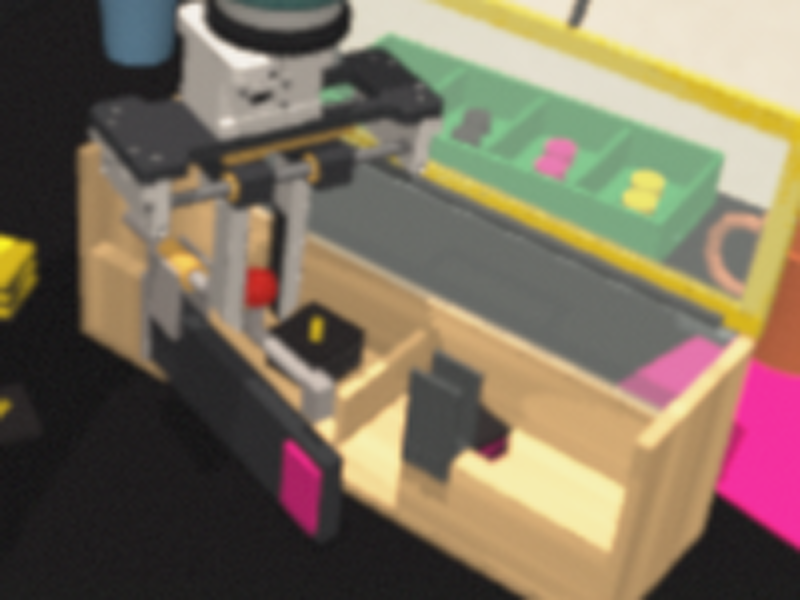

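View pics/w14.png

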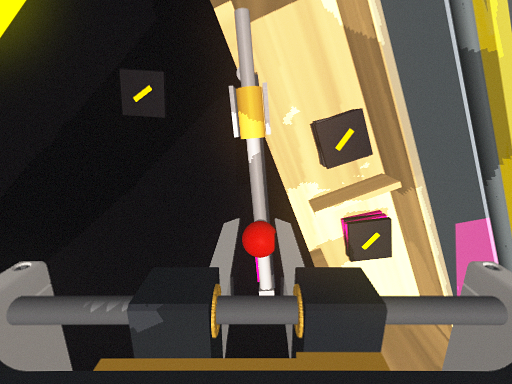

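Call:
step_arm(
  plan=[
    [1, 0.3, -5, 0],
    [1, 0.3, -5, 0],
    [0, 0, -2, 0],
    [0, 0, 0, 0],
  ],
)

```text
t: 17.22
position: [0.4626, -0.0385, 0.0861]
tcp_rot: [0.687, 0.168, 0.69, -0.157]
wrist_force: [4.2, -1.7, -2.0]
width: 0.243
```

```bash
cat >> h.py <<'E'
def end(name):
    p=vision.read_camera('side'); save(p,name)
    f=p['frame'].astype(int); m=(f[...,0]>120)&(f[...,1]<60)&(f[...,2]>70)
    m[:,:270]=0; m[:,318:]=0; m[:230]=0;m[275:]=0
    v,u=np.nonzero(m); print('mag',u.min(),u.max(),v.min(),v.max(),len(u))
    W=np.array([wc(px2w(p,(a,b),p['z_map'][b,a])) for a,b in zip(u,v)])
    W=W[abs(W[:,2]-.04)<.04]
    print('plate mean',W.mean(0).round(4)); i=W[:,1]<np.percentile(W[:,1],15); print('right edge',W[i].mean(0).round(4))
    d=W[:,:2].mean(0)-[.007,.1385]; print('ang of plate',np.arctan2(-d[0],-d[1]).round(3),np.hypot(*d).round(4))
E
python3 - <<'E'
from h import *
gate()
knob('wrist',name='w15')
end('s15')
E
```

```text
w 22.9 F [ 4.2 -1.7 -2. ] g [-0.0325  0.0356  0.137 ] r 0.1103 gate 0.367 toolyaw -0.391 t 17.2167
wrist red [259.4 238.5] [243, 221, 34, 36, 974] ctr [ 0.4661 -0.0379  0.1358] case [-0.0292  0.0373  0.1358]
mag 288 296 241 263 147
plate mean [-0.0612 -0.0268  0.0441]
right edge [-0.0644 -0.0391  0.0413]
ang of plate 0.391 0.1788
```

Call:
step_arm(
  plan=[
    [0.5, 0.2, -5, 0],
    [0, 0, -3, 0],
    [0, 0, -1, 0],
  ],
)

```text
t: 17.57
position: [0.4584, -0.0364, 0.0863]
tcp_rot: [0.689, 0.169, 0.687, -0.158]
wrist_force: [4.5, -2.5, -2.2]
width: 0.239
```

```bash
python3 - <<'E'
from h import *
gate()
end('s16')
gate()
knob('wrist',name='w16')
p=vision.read_camera('side')
gate()
end('s17')
gate()
E
```

```text
w 22.4 F [ 4.5 -2.5 -2.2] g [-0.0373  0.0375  0.1373] r 0.1103 gate 0.413 toolyaw -0.394 t 17.5667
mag 285 292 242 264 139
plate mean [-0.0687 -0.0237  0.0442]
right edge [-0.0732 -0.0362  0.0428]
ang of plate 0.437 0.179
w 22.5 F [ 4.  -2.2 -1.6] g [-0.0372  0.0375  0.1373] r 0.1103 gate 0.413 toolyaw -0.394 t 17.6167
wrist red [259.6 238.2] [243, 220, 34, 37, 976] ctr [ 0.4618 -0.0355  0.136 ] case [-0.0337  0.0394  0.136 ]
w 22.3 F [ 5.  -3.8 -1.5] g [-0.0372  0.0374  0.1373] r 0.1103 gate 0.412 toolyaw -0.394 t 17.7167
mag 285 292 242 264 139
plate mean [-0.0687 -0.0237  0.0443]
right edge [-0.0732 -0.0362  0.0414]
ang of plate 0.437 0.1789
w 22.6 F [ 3.9 -2.7 -1.1] g [-0.0372  0.0375  0.1373] r 0.1103 gate 0.413 toolyaw -0.394 t 17.7667
```

View pics/s17.png

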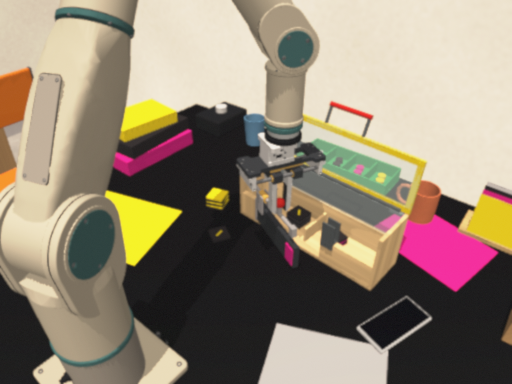

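View pics/w16.png

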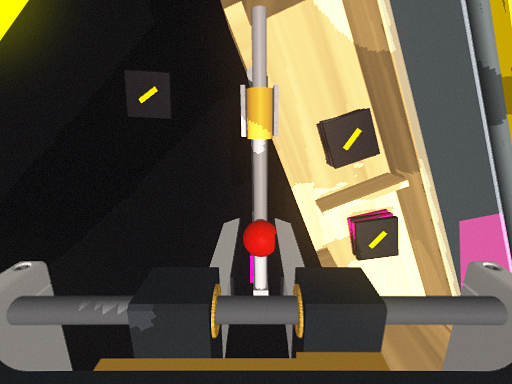

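Call:
step_arm(
  plan=[
    [0.5, 0, 1.5, 0],
    [0, 0, 0, 0],
    [0, 0, 0, 0],
  ],
)

```text
t: 18.02
position: [0.4599, -0.0374, 0.0857]
tcp_rot: [0.689, 0.168, 0.687, -0.158]
wrist_force: [2.5, -1.9, -1.1]
width: 0.241
```

```bash
python3 - <<'E'
from h import *
gate()
end('s18')
knob('wrist',name='w18')
gate()
E
```

```text
w 22.7 F [ 2.5 -1.9 -1.1] g [-0.0357  0.0366  0.1367] r 0.1105 gate 0.397 toolyaw -0.393 t 18.0167
mag 286 294 242 264 145
plate mean [-0.0663 -0.0251  0.0445]
right edge [-0.0704 -0.0377  0.0432]
ang of plate 0.421 0.1792
wrist red [259.6 238.1] [243, 220, 34, 37, 977] ctr [ 0.4632 -0.0364  0.1355] case [-0.0322  0.0386  0.1355]
w 22.3 F [ 3.  -2.6 -1.3] g [-0.0357  0.0367  0.1367] r 0.1105 gate 0.397 toolyaw -0.393 t 18.1167
```

```bash
python3 - <<'E'
from h import *
a=cv2.imread('pics/side0.png').astype(int); b=cv2.imread('pics/s18.png').astype(int)
d=abs(a-b).max(2)
for n,(x0,y0,x1,y1) in dict(phone=(350,290,440,355),loose=(200,222,240,245),pile=(200,182,234,212)).items(): print(n,(d[y0:y1,x0:x1]>60).sum())
knob('side'); gate()
print(bot.sign_off()); 
E
```

```text
phone 0
loose 8
pile 9
side red [351.6 110.4] [331, 103, 41, 17, 132] ctr [ 0.6497 -0.0933  0.3087] case [ 0.1579 -0.0046  0.3087]
side red [280.9 202.6] [278, 198, 8, 10, 65] ctr [ 0.4638 -0.0405  0.1343] case [-0.0313  0.0345  0.1343]
w 22.4 F [ 3.5 -2.1 -0.9] g [-0.0358  0.0366  0.1367] r 0.1105 gate 0.397 toolyaw -0.393 t 18.1667
the job is handed in; nothing more can be done
None
```

The job is done and handed in at 18.2 s. I opened the lid onto its stop, lifted and drew the bolt, and swung the gate out. The arm is still holding the knob.

**Last checks:**
- **Lid:** it is resting open, with the red bar 0.309 m above the table.
- **Bolt:** it is drawn about 44 mm, with the knob held 11–12 mm above its hanging height.
- **Gate:** the camera puts it at about 0.375 rad, so the free end is about 71 mm out. The pose did not change between the last readings, and the wrist force was about 4 N.
- **Phone, loose tile and tile pile:** the side picture shows no real change from the start (phone 0 changed pixels, the other two 8–9).
- **Tile stacks inside the case:** they look untouched in the wrist picture, but I did not measure them.

**Disagreements and a failed try:**
- **Finger length:** the real fingertips sit about 32 mm behind the reported TCP. My first attempt on the lid bar closed on air above it without touching anything. I measured the offset, corrected for it, and the second grip held.
- **Gate angle:** the arm's own pose puts the gate at 0.397 rad, against 0.375 rad from the camera. I went with the camera. If the arm is right, the free end is about 75 mm out.

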